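# Wipe broken magnet chips off the fixture plate

## Robot

A 6-joint arm with a two-finger parallel gripper is mounted at the origin on the work surface. World frame = base frame: x ahead of the robot, y to its left, z up, the work surface at z = 0. Lengths are in m, angles in rad, forces in N, time in s.
With the tool pointing down it reaches from about 0.375 to 0.9 m from the base axis. Payload 3.1 kg.
Tool frame: the origin (TCP) lies midway between the tips of the shut fingers; the grasp point (between the pads) lies 19 mm behind it; z points along the fingers, y is the line along which they close (so a half turn about z gives the same grasp; the last joint's range is limited). The gripper opens to 87 mm and grips with 3 to 60 N. Pads are 19 mm wide; open, the fingers measure 117 mm over their backs; the gripper's body (75 mm by 190 mm) begins 51 mm behind the grasp point.
Start: joints at [-1.296, 0.527, 1.433, -0, 1.181, -0.178], TCP at [0.273, -0.562, 0.223] pointing down, gripper open.
Joint ranges: [-3.08, 3.08], [-0.75, 2.2], [0.22, 2.44], [-1.43, 4.57], [0, 2.65], [-2.85, 2.85]. Speed limits (rad/s): [2.79, 2.79, 3.14, 3.14, 3.14, 3.14].

## Interface

Orientations are given as a unit quaternion [x, y, z, w].
In Python, from rig import robot gives the robot as it stands. The module is installed in compiled form; this text tells all that it offers.
- The arm moves only by the tool play_rows, never from a script. Its arguments are lists of equal length, an entry for each row: "gripper": the closure, from -1 (fully open) to 1 (shut); "delta_pos": the shift along the tool's x, y, z in cm, a list of three; "turn": the turn, a rotation vector about the tool's x, y, z in rad, a list of three. A call has 1 to 12 rows; each row is the pose to reach, as a shift and turn from the pose commanded when the call began, along the tool's axes at that moment; what a row does not reach only later rows make up. A row lasts 1/8 s, in which the tool goes at most 62.5 mm and 10.7 degrees, less where a joint would pass 70% of its speed; a pose out of reach is approached as far as the arm can. A call with a gripper value outside its range is refused whole. The fingers move at their own pace and stop on an object; "squeeze" is the grip in N (left out, the last holds). Time passes only in rows, so rows that repeat a pose let the fingers close. It gives the time, the measured TCP pose, the force, the opening and the grip force at its end, in the units of the state.
- robot.get_obs(): the state, without advancing time (a new reading comes with each control period).
- robot.camera(name): name is "side" or "top" or "wrist"; returns a dict with "color" (420x560x3 uint8, red, green, blue), "vfov" (degrees; the focal length in pixels is half the picture's height over the tangent of half this angle, whatever the lens; pixels are square), "cx", "cy" (the principal point, pixels), "k1" (the pictures are not rectified: a ray, as slopes to the right and down, at radius r is drawn at 1 + k1 r^2 times it, then the intrinsics apply), "R" (3x3) and "t" (3): a world point X has camera coordinates R X + t. Camera axes: x right, y down, z forward; pixel columns grow to the right and rows downward; lengths in m; the calibration is good to about 2 mm. A picture is of the moment at which its call begins. There is no depth.
- robot.hand_in(): hands the job in; it is judged then, once.
The state is a dict: "time": time; "q": joint angles; "joint_velocities": joint speeds; "joint_torque": joint torques, N m; "position": TCP position; "tool_rot": TCP orientation; "ft_force": force on the tool from outside, world axes, zero at the start; "moment": the same for the moment, N m; "grip_width": finger opening in m; "grip_force": force on a finger pad.
Only numpy, scipy, OpenCV 4.12 (cv2) and the standard library are available. Lean on these libraries where they do the work, as an engineer would, in place of code of your own. Each camera call takes 0.05 s, during which the arm holds its last target. There are 200 camera calls.

## Task

Pick up the scraper block and with it wipe all five broken magnet chips off the fixture plate into the catch tray without dividers at the plate's edge; do not touch the chips with the gripper. Work round the stud, and leave the pulley on the plate and everything else on the bench where it is. Then stand the scraper upright in the middle of the black rubber mat and let go.

Things in the scene. Friction and masses are not known exactly. Their poses are not given: they have to be found in the camera images.
- plate: aluminium fixture plate fixed to the bench, 220 (own x) by 200 (own y) by 30 mm high; origin at the centre of its underside, z up: its top is 30 mm above. Along both ends of its x (inner faces at x = +-104 mm) runs a lip 6 mm thick that rises 8 mm above the top; the y edges (y = +-100 mm) are open, one with the catch tray against it, the other with the parts tray
- catch_tray: low grey tray WITHOUT dividers, fixed against one of the plate's open y edges (which one differs from run to run), 200 (own x, parallel to the plate's x) by 80 (own y) by 26 mm high, walls 3 mm, inner floor 3 mm above the bench; origin at the centre of its underside. Its rim is 4 mm lower than the plate's top; 1 mm gap to the plate
- parts_tray: tray of the same outer size and rim height as the catch tray but WITH three dividers and new screws in it, fixed against the other open edge of the plate; chips do not belong in it. Origin at the centre of its underside
- stud: fixed steel locating stud standing on the plate midway between the lips, towards one open edge, 16 mm diameter, 25 mm high; origin at the centre of its foot, on the plate's top
- pulley: loose grooved steel pulley standing on the plate midway between the lips, towards the other open edge, 36 mm diameter, 24 mm high, about 0.35 kg; origin at the centre of its underside; a bystander to be left alone
- scraper: loose scraper block standing on the bench: grey foot 60 (own x) by 30 (own y) by 16 mm high, and on it an upright wooden grip 46 (x) by 18 (y) mm, from 16 to 66 mm height; 0.13 to 0.25 kg. Origin at the centre of its underside, z up. Gripped from above across the 18 mm; it wipes along its own y with the 60 mm wide face of its foot
- mat: black rubber mat fixed on the bench, 130 x 130 x 4 mm, origin at the centre of its underside; on the other side of the plate from where the scraper starts
- grease_can: loose grey can standing near the far (+x) end of the scraper, 60 mm diameter, 80 mm high; origin at the centre of its underside; bystander
- pinion: loose steel starter pinion standing near the near (-x) end of the scraper, 46 mm diameter, 30 mm high; origin at the centre of its underside; bystander
- jar: loose glass jar with steel cap, standing beyond the far (+x) edge of the mat, 56 mm diameter, 75 mm high; origin at the centre of its underside; bystander
- wrench: loose wrench lying flat, 160 mm long, about 10 mm thick, near the -x edge of the mat; bystander
- chip0: loose dark irregular chip of broken magnet lying flat on the plate's top, about 22 x 14 x 8 mm, 12 g; origin at its centre. Of the five chips two lie along each lip and one, any of them, lies in the gap between stud and pulley, from where no straight stroke leads to a tray
- chip1: loose dark irregular chip of broken magnet lying flat on the plate's top, about 21 x 16 x 7 mm, 12 g; origin at its centre. Of the five chips two lie along each lip and one, any of them, lies in the gap between stud and pulley, from where no straight stroke leads to a tray
- chip2: loose dark irregular chip of broken magnet lying flat on the plate's top, about 21 x 15 x 8 mm, 12 g; origin at its centre. Of the five chips two lie along each lip and one, any of them, lies in the gap between stud and pulley, from where no straight stroke leads to a tray
- chip3: loose dark irregular chip of broken magnet lying flat on the plate's top, about 19 x 16 x 9 mm, 12 g; origin at its centre. Of the five chips two lie along each lip and one, any of them, lies in the gap between stud and pulley, from where no straight stroke leads to a tray
- chip4: loose dark irregular chip of broken magnet lying flat on the plate's top, about 22 x 16 x 8 mm, 12 g; origin at its centre. Of the five chips two lie along each lip and one, any of them, lies in the gap between stud and pulley, from where no straight stroke leads to a tray
Mind the look-alikes: they are no part of the job. Leave any purple look-alike of the catch_tray alone.

How it is judged:
On the way, in this order (a step that is already met when the one before it is completed fails the run):
1. the scraper is held and brought down on the plate (contact force between the fingers and scraper above 2 N and z of scraper in the frame of plate below 0.042 m and x of scraper in the frame of plate between -0.11 and 0.11 m and y of scraper in the frame of plate between -0.15 and 0.15 m), for 0.1 s.
2. all five chips lie in the catch tray (x of chip0 in the frame of catch_tray between -0.1 and 0.1 m and y of chip0 in the frame of catch_tray between -0.04 and 0.04 m and z of each of chip0, chip1, chip2, chip3, chip4 in the frame of catch_tray below 0.024 m and x of chip1 in the frame of catch_tray between -0.1 and 0.1 m and y of chip1 in the frame of catch_tray between -0.04 and 0.04 m and x of chip2 in the frame of catch_tray between -0.1 and 0.1 m and y of chip2 in the frame of catch_tray between -0.04 and 0.04 m and x of chip3 in the frame of catch_tray between -0.1 and 0.1 m and y of chip3 in the frame of catch_tray between -0.04 and 0.04 m and x of chip4 in the frame of catch_tray between -0.1 and 0.1 m and y of chip4 in the frame of catch_tray between -0.04 and 0.04 m), for 0.2 s.
At the end, for the whole second after the job is handed in: All five chips lie at rest inside the catch tray (not in the parts tray, on the plate or on the bench); the scraper stands upright (within 0.1 rad), released and at rest, on the rubber mat, its centre within 35 mm of the mat's centre along each of the mat's sides (all of step 2 and linear speed of each of chip0, chip1, chip2, chip3, chip4, scraper below 0.03 m/s and x of scraper in the frame of mat between -0.035 and 0.035 m and y of scraper in the frame of mat between -0.035 and 0.035 m and z of scraper in the frame of mat below 0.009 m and angle between scraper's own z axis and vertical below 0.1 rad); the robot touches nothing.
It fails at once if the gripper or arm touches a chip (contact force between any of the fingers, the arm and chip0 above 0.3 N or contact force between any of the fingers, the arm and chip1 above 0.3 N or contact force between any of the fingers, the arm and chip2 above 0.3 N or contact force between any of the fingers, the arm and chip3 above 0.3 N or contact force between any of the fingers, the arm and chip4 above 0.3 N).
It fails at once if the pulley or another bystander is shifted by more than 15 mm or tipped over (distance of any of pulley, grease_can, pinion, jar, wrench from where it was at the start of the episode above 0.015 m or angle between any of pulley, grease_can, pinion, jar, wrench's own z axis and vertical above 0.5 rad).
It also fails if it takes over 67 s, if anything falls off the work surface, if the arm or the gripper's body presses on something with over 40 N, if the wrist force passes 120 N, or if a joint passes its speed limit or range.

## Working session

There is one attempt and no reset: what is moved stays moved. The work goes in short steps, Python scripts to look and compute and a tool call to move; the robot and the scene stay as the last step left them, time stands still between calls to the robot, and variables do not carry over. Pictures are saved under pics/ and viewed, at most 10 in all, crops included, and the job is handed in when it is done.

Besides the shell and the picture viewer there is one more tool, called after "Request:" as name(argument=value, ...) on one line, values as JSON. play_rows: Moves the arm, as the interface text tells. Its arguments: {"type":"object","properties":{"gripper":{"type":"array","items":{"type":"number"}},"delta_pos":{"type":"array","items":{"type":"array","items":{"type":"number"}}},"turn":{"type":"array","items":{"type":"array","items":{"type":"number"}}},"squeeze":{"type":"number"}},"required":["gripper","delta_pos","turn"]}

```bash
mkdir -p pics; python3 - <<'E'
from rig import robot
import cv2,numpy as np
o=robot.get_obs();print(o)
for n in("top","side"):
    c=robot.camera(n);cv2.imwrite(f"pics/{n}0.png",c["color"][:,:,::-1])
    print(n,{k:(np.round(v,4).tolist() if k!="color" else 0) for k,v in c.items()})
E
```

```text
{'time': 0.0, 'q': array([-1.29650727e+00,  5.28488313e-01,  1.43388632e+00, -9.16947030e-06,
        1.18141095e+00, -1.78478309e-01]), 'joint_velocities': array([ 1.12206639e-03,  1.47711357e-04, -1.13254174e-03, -1.79615738e-03,
       -8.70888405e-04, -6.48090699e-05]), 'joint_torque': array([-1.83269374e-03, -4.40053010e+01, -1.76592582e+01,  6.31045480e-02,
        5.83075185e-02, -1.68101919e-04]), 'position': array([ 0.27324494, -0.56129224,  0.22156312]), 'tool_rot': array([ 9.74483488e-01,  2.24456520e-01, -5.67413693e-05, -1.09500685e-03]), 'ft_force': array([-0.63601497,  0.35570135, -0.48457163]), 'moment': array([-0.02474304,  0.03155594,  0.02285318]), 'grip_force': 0.0, 'grip_width': 0.08706009784870294}
top {'color': 0, 'vfov': 47.883, 'cx': 279.1377, 'cy': 213.7269, 'k1': -0.0175, 'R': [[-0.0027, -1.0, -0.0026], [-0.9951, 0.003, -0.0991], [0.0991, 0.0023, -0.9951]], 't': [-0.0049, 0.4673, 1.3557]}
side {'color': 0, 'vfov': 52.5091, 'cx': 277.729, 'cy': 211.258, 'k1': 0.0375, 'R': [[-0.8396, -0.543, -0.0142], [-0.3649, 0.5831, -0.7258], [0.4024, -0.6042, -0.6877]], 't': [0.3848, 0.2023, 0.9528]}
```

View pics/top0.png

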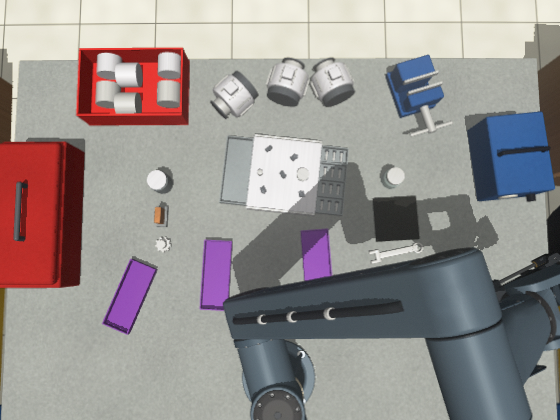

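View pics/side0.png

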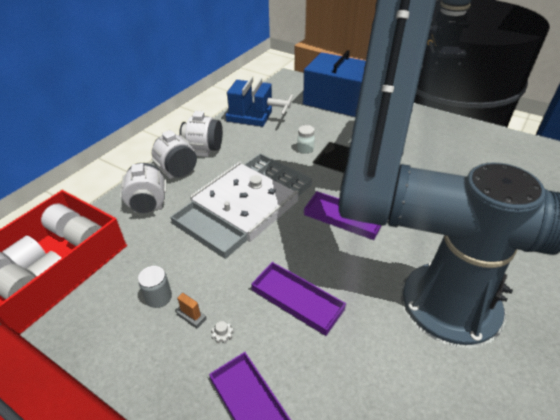

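The top view shows the scraper at (160,215), between the can (158,180) and the pinion (163,244). The plate is at (285,173), the plain grey tray at (237,170), the divided tray at (332,180) and the mat at (396,218). Three things could be the catch tray:
- The grey tray against the plate at (237,170).
- The purple trays at (130,295), (216,273) and (315,255).
- The tray with dividers at (332,180).

The grey tray fits, because it is plain, has no dividers and touches the plate. I'll confirm that in an enlarged crop.

```bash
cat > h.py <<'E'
import cv2,numpy as np
from rig import robot
def K(c):
    f=c["color"].shape[0]/2/np.tan(np.radians(c["vfov"])/2)
    return np.array([[f,0,c["cx"]],[0,f,c["cy"]],[0,0,1]]),np.array([c["k1"],0,0,0,0.])
def cast(c,uv,z):
    k,d=K(c);uv=np.array(uv,float).reshape(-1,1,2)
    p=cv2.undistortPoints(uv,k,d)[:,0];r=np.c_[p,np.ones(len(p))]@c["R"]
    o=-c["R"].T@c["t"];return (o+r*((z-o[2])/r[:,2])[:,None])[:,:2]
def proj(c,X):
    k,d=K(c);return cv2.projectPoints(np.array(X,float).reshape(-1,1,3),cv2.Rodrigues(c["R"])[0],c["t"],k,d)[0][:,0]
E
python3 - <<'E'
from h import *
c=robot.camera("top");im=c["color"][:,:,::-1].copy()
cr=im[125:225,215:355];cv2.imwrite("pics/crop.png",cv2.resize(cr,None,fx=5.5,fy=5.5,interpolation=cv2.INTER_CUBIC))
cr=im[160:260,145:180];cr2=im[160:260,360:430]
cv2.imwrite("pics/crop2.png",cv2.resize(np.hstack([cr,cr2]),None,fx=5.5,fy=5.5,interpolation=cv2.INTER_CUBIC))
E
```

```text
(no output)
```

View pics/crop.png

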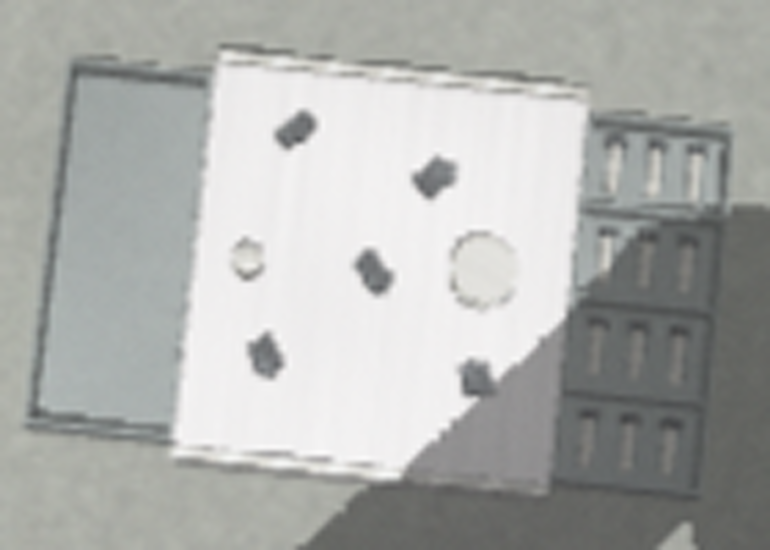

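View pics/crop2.png

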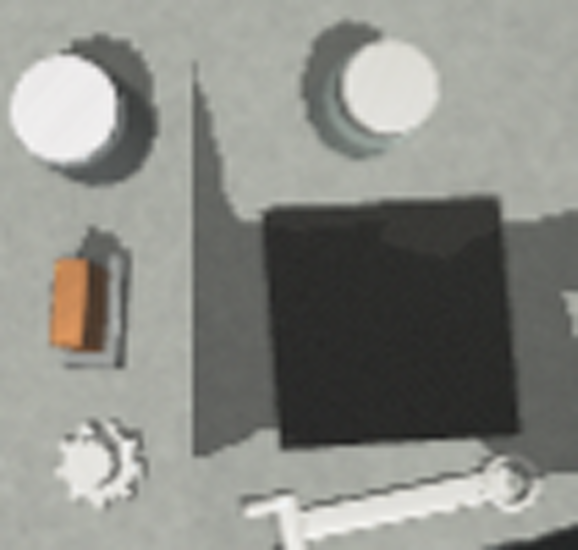

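The crops confirm it. The grey tray at left, crop (130,240), is plain and touches the plate, so it is the catch tray. The stud is at crop (247,258), the pulley at (483,270), and the chips at (296,130), (435,177), (374,272), (265,355) and (477,378). Next I'll measure all of these.

```bash
cat >> h.py <<'E'
def crop2full(p,ox,oy,s=5.5): return (np.array(p,float)+.5)/s-.5+[ox,oy]
def w2p(P,o,a):
    P=np.array(P)-o;return np.c_[P[:,0]*np.cos(a)+P[:,1]*np.sin(a),-P[:,0]*np.sin(a)+P[:,1]*np.cos(a)]
def p2w(P,o,a):
    P=np.atleast_2d(P);return o+np.c_[P[:,0]*np.cos(a)-P[:,1]*np.sin(a),P[:,0]*np.sin(a)+P[:,1]*np.cos(a)]
E
python3 - <<'E'
from h import *
c=robot.camera("top");F=lambda p:crop2full(p,215,125)
cor=cast(c,F([(218,48),(590,92),(548,492),(175,460)]),.038)
print("corners",cor.round(4),"sides",[np.linalg.norm(cor[i]-cor[i-1]).round(4) for i in range(4)])
o=cor.mean(0);ux=(cor[0]+cor[1]-cor[2]-cor[3]);a=np.arctan2(ux[1],ux[0]);uy=cor[0]+cor[3]-cor[1]-cor[2];b=np.arctan2(-uy[0],uy[1])
print("o",o,"yaw",a,b);a=(a+b)/2
T=lambda p,z:w2p(cast(c,F(p),z),o,a).round(4)
print("stud",T([(247,258)],.05),"pulley",T([(483,270)],.054))
# chips
im=cv2.cvtColor(c["color"],cv2.COLOR_RGB2GRAY)
for p in [(296,130),(435,177),(374,272),(265,355),(477,378)]:
    u,v=F([p])[0].round().astype(int);w=im[v-5:v+6,u-5:u+6]
    ys,xs=np.nonzero(w<105);print("chip",T([p],.036),(w2p(cast(c,[(xs.mean()+u-5,ys.mean()+v-5)],.034),o,a)).round(4),len(xs))
# mat, scraper
G=lambda p:crop2full(p,360-35,160)
m=cast(c,G([(264,211),(499,197),(519,432),(283,448)]),.004)
print("mat",m.mean(0),[np.linalg.norm(m[i]-m[i-1]).round(4) for i in range(4)],(m[0]-m[3]))
hsv=cv2.cvtColor(c["color"],cv2.COLOR_RGB2HSV)
mk=cv2.inRange(hsv,(5,120,150),(20,255,255));mk[:,:140]=0;mk[:,200:]=0
n=np.argwhere(mk)[:,::-1];r=cv2.minAreaRect(n.astype(np.float32));print(r)
q=cast(c,cv2.boxPoints(r),.066);print("scr",q.mean(0),q)
S=lambda p:crop2full(p,145,160)
print("can",cast(c,S([(64,108)]),.08),"pin",cast(c,S([(90,462)]),.03), "jar",cast(c,G([(390,86)]),.075))
print("foot corner",cast(c,S([(125,368)]),.016),cast(c,S([(66,368)]),.016))
E
```

```text
corners [[ 0.7033  0.0662]
 [ 0.6786 -0.132 ]
 [ 0.4646 -0.1075]
 [ 0.4821  0.0882]] sides [np.float64(0.2223), np.float64(0.1998), np.float64(0.2154), np.float64(0.1964)]
o [ 0.58215938 -0.02127235] yaw -0.10660346493167662 -0.10650807390636424
stud [[-0.0025  0.0714]] pulley [[ 0.0031 -0.0522]]
chip [[0.0715 0.0538]] [[0.0669 0.0516]] 1
chip [[ 0.0538 -0.0224]] [[nan nan]] 0
chip [[-0.0005  0.0046]] [[nan nan]] 0
chip [[-0.0506  0.0573]] [[nan nan]] 0
chip [[-0.0512 -0.0553]] [[-0.0589 -0.0552]] 1
mat [ 0.45539151 -0.35070341] [np.float64(0.128), np.float64(0.1274), np.float64(0.1271), np.float64(0.1269)] [0.12776138 0.00732522]
((157.5, 214.5), (15.0, 5.0), 90.0)
scr [0.46192108 0.33780043] [[0.4832656  0.34539146]
 [0.48322071 0.33118068]
 [0.44057926 0.33023188]
 [0.44061878 0.34439769]]
can [[0.56049375 0.34005242]] pin [[0.3809872 0.3352942]] jar [[ 0.57065965 -0.33595014]]
foot corner [[0.43143585 0.3212303 ]] [[0.43152053 0.35272648]]<stdin>:13: RuntimeWarning: Mean of empty slice.
  ret = ret.dtype.type(ret / rcount)
```

```bash
cat >> h.py <<'E'
from scipy.spatial.transform import Rotation as Rn
def plan(*W):
    s=robot.get_obs();R0=Rn.from_quat(s["tool_rot"])
    print("t",round(s["time"],2),"pos",s["position"].round(4),"q6",s["q"][5].round(2),"ft",s["ft_force"].round(1),"w",round(s["grip_width"],4),round(s["grip_force"],1))
    for x,y,z,p in W:
        d=R0.inv().apply(np.array([x,y,z])-s["position"])*100
        Rt=Rn.from_matrix([[np.cos(p),np.sin(p),0],[np.sin(p),-np.cos(p),0],[0,0,-1]])
        print((x,y,z,p),"d",d.round(2).tolist(),"turn",(R0.inv()*Rt).as_rotvec().round(3).tolist())
PO=np.array([.5822,-.0213]);PA=-.1065
def pw(px,py,z,yaw=0.): # plate-frame target -> world waypoint
    w=p2w((px,py),PO,PA)[0];return (round(w[0],4),round(w[1],4),z,PA+yaw)
E
python3 -c "
from h import *
plan((.47,-.2,.22,.2),(.52,.05,.22,0),(.462,.337,.2,0))"
```

```text
t 0.2 pos [ 0.2733 -0.5615  0.2219] q6 -0.18 ft [ 0.4  0.1 -0. ] w 0.0869 0.0
(0.47, -0.2, 0.22, 0.2) d [33.5, -23.91, 0.23] turn [-0.001, -0.0, 0.253]
(0.52, 0.05, 0.22, 0) d [48.94, -44.2, 0.26] turn [-0.001, 0.0, 0.453]
(0.462, 0.337, 0.2, 0) d [56.28, -72.54, 2.31] turn [-0.001, 0.0, 0.453]
```

Request:
play_rows(gripper=[-1, -1, -1, -1, -1, -1, -1, -1, -1, -1, -1, -1], delta_pos=[[5, -3.5, 0], [10, -7, 0], [15.5, -11, 0], [21, -15, 0], [27, -19.5, 0], [33.5, -23.9, 0.2], [36.5, -28, 0.2], [40, -32.5, 0.2], [43, -37, 0.3], [46, -40.5, 0.3], [49, -44.2, 0.3], [49, -44.2, 0.3]], turn=[[0, 0, 0.05], [0, 0, 0.1], [0, 0, 0.15], [0, 0, 0.2], [0, 0, 0.25], [0, 0, 0.3], [0, 0, 0.35], [0, 0, 0.4], [0, 0, 0.45], [0, 0, 0.453], [0, 0, 0.453], [0, 0, 0.453]])

```text
time: 1.7
position: [0.5208, 0.0529, 0.2195]
tool_rot: [1.0, 0.003, 0.0, -0.0]
ft_force: [-0.3, -1.1, -0.2]
grip_width: 0.0869
grip_force: 0.0
```

```bash
python3 -c "
from h import *
plan((.462,.337,.2,0))"
```

```text
t 1.7 pos [0.5208 0.0529 0.2195] q6 1.45 ft [-0.3 -1.1 -0.2] w 0.0869 0.0
(0.462, 0.337, 0.2, 0) d [-5.73, -28.44, 1.96] turn [-0.001, -0.0, 0.005]
```

Request:
play_rows(gripper=[-1, -1, -1, -1, -1, -1, -1, -1], delta_pos=[[-1, -5, 0.5], [-2, -10, 1], [-3, -15, 1.5], [-4.2, -21, 2], [-5, -25, 2], [-5.7, -28.4, 2], [-5.7, -28.4, 2], [-5.7, -28.4, 2]], turn=[[0, 0, 0], [0, 0, 0], [0, 0, 0], [0, 0, 0], [0, 0, 0], [0, 0, 0], [0, 0, 0], [0, 0, 0]])

```text
time: 2.7
position: [0.464, 0.3325, 0.1993]
tool_rot: [1.0, -0.0, -0.0, 0.001]
ft_force: [0.1, 0.2, 0.1]
grip_width: 0.0871
grip_force: 0.0
```

```bash
python3 - <<'E'
from h import *
plan()
c=robot.camera("wrist");cv2.imwrite("pics/w1.png",c["color"][:,:,::-1])
hsv=cv2.cvtColor(c["color"],cv2.COLOR_RGB2HSV);m=cv2.inRange(hsv,(5,120,60),(20,255,255))
mb=cv2.inRange(hsv,(5,120,170),(20,255,255))
for k in(m,mb):
    n=np.argwhere(k)[:,::-1].astype(np.float32);r=cv2.minAreaRect(n);print(r);print(cast(c,cv2.boxPoints(r),.066).round(4),cast(c,[r[0]],.066))
print(-c["R"].T@c["t"],c["R"].round(2))
t=robot.camera("top");cv2.imwrite("pics/t1.png",cv2.resize(t["color"][125:225,215:355,::-1],None,fx=5.5,fy=5.5,interpolation=cv2.INTER_CUBIC))
E
```

```text
t 2.7 pos [0.464  0.3325 0.1993] q6 2.0 ft [0.1 0.2 0.1] w 0.0871 0.0
((235.0722198486328, 286.0259704589844), (647.1553344726562, 235.23538208007812), 28.315479278564453)
[[0.4335 0.6885]
 [0.6049 0.5442]
 [0.3259 0.0315]
 [0.0177 0.0949]] [[0.38394507 0.37243668]]
((366.81927490234375, 248.6199951171875), (250.05738830566406, 20.965225219726562), 27.635875701904297)
[[0.4672 0.3554]
 [0.4837 0.3467]
 [0.3709 0.1357]
 [0.3506 0.1418]] [[0.42147438 0.25108068]]
[0.53925964 0.33294905 0.36064049] [[-0.   -1.    0.  ]
 [-0.96  0.    0.28]
 [-0.28 -0.   -0.96]]
```

View pics/w1.png

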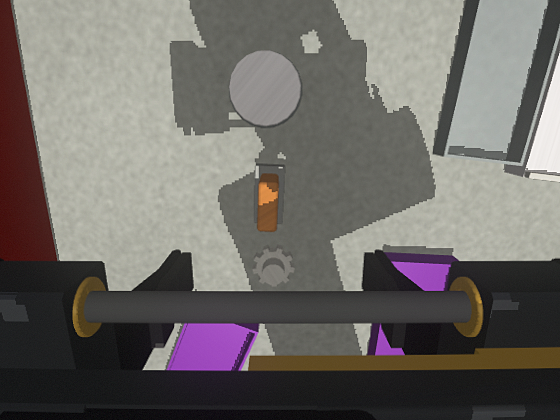

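The wrist view shows the scraper at (268,203), between the can (265,88) and the pinion (273,267), and square to the fingers. I'll refine its position inside that window.

```bash
python3 - <<'E'
from h import *
c=robot.camera("wrist")
hsv=cv2.cvtColor(c["color"],cv2.COLOR_RGB2HSV);m=cv2.inRange(hsv,(3,100,40),(22,255,255))
m=m[150:240,240:300]
n=(np.argwhere(m)[:,::-1]+[240,150])
for v in range(172,236,6):
    r=n[n[:,1]==v,0]
    if len(r):print(v,r.min(),r.max(),cast(c,[(r.min()-.5,v),(r.max()+.5,v)],.066).round(4).tolist())
print(cast(c,[(254,165),(285,165)],.016))
plan((.4625,.336,.06,0),(.4625,.336,.031,0))
E
```

```text
178 260 277 [[0.4868, 0.3477], [0.4867, 0.3322]]
184 258 277 [[0.4816, 0.3495], [0.4815, 0.3322]]
190 258 277 [[0.4763, 0.3496], [0.4762, 0.3322]]
196 258 277 [[0.471, 0.3497], [0.4709, 0.3322]]
202 258 277 [[0.4656, 0.3498], [0.4655, 0.3323]]
208 258 276 [[0.4601, 0.3498], [0.4601, 0.3331]]
214 257 276 [[0.4547, 0.3508], [0.4546, 0.3332]]
220 257 276 [[0.4491, 0.3509], [0.4491, 0.3332]]
226 257 275 [[0.4435, 0.351], [0.4435, 0.3341]]
[[0.49091751 0.35547386]
 [0.49084119 0.3246846 ]]
t 2.85 pos [0.4642 0.3324 0.1995] q6 2.0 ft [ 0.2 -0.5  0.1] w 0.0873 0.0
(0.4625, 0.336, 0.06, 0) d [-0.17, -0.37, 13.95] turn [0.001, 0.0, -0.002]
(0.4625, 0.336, 0.031, 0) d [-0.17, -0.37, 16.85] turn [0.001, 0.0, -0.002]
```

Request:
play_rows(gripper=[-1, -1, -1, -1, -1, -1, 0.2, 0.6, 1, 1, 1, 1], delta_pos=[[-0.2, -0.8, 4], [-0.2, -0.8, 8], [-0.2, -0.8, 12], [-0.2, -0.8, 15], [-0.2, -0.8, 16.8], [-0.2, -0.8, 16.8], [-0.2, -0.8, 16.8], [-0.2, -0.8, 16.8], [-0.2, -0.8, 16.8], [-0.2, -0.8, 16.8], [-0.2, -0.8, 16.8], [-0.2, -0.8, 16.8]], turn=[[0, 0, 0.045], [0, 0, 0.045], [0, 0, 0.045], [0, 0, 0.045], [0, 0, 0.045], [0, 0, 0.045], [0, 0, 0.045], [0, 0, 0.045], [0, 0, 0.045], [0, 0, 0.045], [0, 0, 0.045], [0, 0, 0.045]], squeeze=45)

```text
time: 4.35
position: [0.4617, 0.3419, 0.0316]
tool_rot: [1.0, -0.023, -0.0, 0.0]
ft_force: [0.3, -0.4, -0.7]
grip_width: 0.0348
grip_force: 0.0
```

```bash
python3 - <<'E'
from h import *
plan()
E
```

```text
t 4.35 pos [0.4617 0.3419 0.0316] q6 2.06 ft [ 0.3 -0.4 -0.7] w 0.0348 0.0
```

View pics/t1.png

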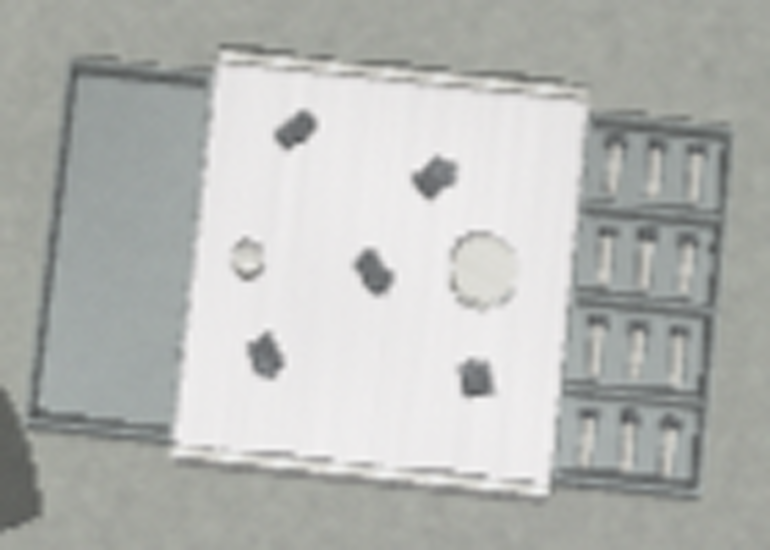

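The plate is now free of shadow, and the layout matches what I measured. The fingers are still closing.

Request:
play_rows(gripper=[1, 1, 1, 1, 1, 1], delta_pos=[[0, 0, 0], [0, 0, 0], [0, 0, 0], [0, 0, 0], [0, 0, 0], [0, 0, 0]], turn=[[0, 0, 0], [0, 0, 0], [0, 0, 0], [0, 0, 0], [0, 0, 0], [0, 0, 0]])

```text
time: 5.1
position: [0.4617, 0.3418, 0.0314]
tool_rot: [1.0, -0.023, -0.0, 0.0]
ft_force: [-1.4, 0.1, -2.0]
grip_width: 0.0176
grip_force: 44.9
```

```bash
python3 - <<'E'
from h import *
t=robot.camera("top");F=lambda p:crop2full(p,215,125)
g=cv2.cvtColor(t["color"],cv2.COLOR_RGB2GRAY)
big=cv2.resize(g[125:225,215:355],None,fx=5.5,fy=5.5,interpolation=cv2.INTER_CUBIC)
b=(big<150).astype(np.uint8);cs,_=cv2.findContours(b,cv2.RETR_LIST,cv2.CHAIN_APPROX_NONE)
for k in cs:
    m=cv2.moments(k)
    if 400<m["m00"]<3000:
        p=(m["m10"]/m["m00"],m["m01"]/m["m00"])
        if 200<p[0]<560:print(np.round(p),m["m00"],w2p(cast(t,F([p]),.036),PO,PA).round(4))
plan((.462,.342,.16,-.05),pw(-.04,.01,.14,np.pi/2),pw(-.04,.01,.1,np.pi/2))
E
```

```text
[358. 482.] 2552.0 [[-0.1125  0.0016]]
[475. 380.] 793.0 [[-0.0522 -0.0545]]
[265. 356.] 869.5 [[-0.0513  0.0571]]
[373. 273.] 886.5 [[-0.0009  0.005 ]]
[434. 177.] 947.0 [[ 0.0534 -0.022 ]]
[296. 130.] 808.0 [[0.0714 0.054 ]]
[516.  76.] 670.5 [[ 0.1129 -0.0599]]
[403.  64.] 561.0 [[0.113 0.001]]
[256.  49.] 573.0 [[0.1134 0.0799]]
t 5.15 pos [0.4616 0.3418 0.0314] q6 2.06 ft [ 0.2 -0.  -1.7] w 0.0175 44.9
(0.462, 0.342, 0.16, -0.05) d [0.03, -0.02, -12.86] turn [0.0, 0.0, 0.005]
(np.float64(0.5435), np.float64(-0.0071), 0.14, 1.4642963267948965) d [9.75, 34.49, -10.86] turn [-0.0, 0.0, -1.51]
(np.float64(0.5435), np.float64(-0.0071), 0.1, 1.4642963267948965) d [9.75, 34.49, -6.86] turn [-0.0, 0.0, -1.51]
```

Request:
play_rows(gripper=[1, 1, 1, 1, 1, 1, 1, 1, 1, 1, 1, 1], delta_pos=[[0, 0, -4], [0, 0, -8], [0, 0, -11], [1, 4, -12], [3, 9, -12], [4.5, 14, -12], [6, 19, -12], [7, 24, -12], [8, 28, -11.5], [9, 32, -11], [9.7, 34.5, -10], [9.7, 34.5, -9]], turn=[[0, 0, 0], [0, 0, 0], [0, 0, 0], [0, 0, -0.17], [0, 0, -0.34], [0, 0, -0.51], [0, 0, -0.68], [0, 0, -0.85], [0, 0, -1.02], [0, 0, -1.19], [0, 0, -1.36], [0, 0, -1.51]])

```text
time: 6.65
position: [0.5439, -0.0094, 0.1213]
tool_rot: [0.743, 0.669, 0.0, 0.001]
ft_force: [-0.2, 1.6, -2.3]
grip_width: 0.0178
grip_force: 44.9
```

```bash
python3 - <<'E'
from h import *
H=np.pi/2
plan(pw(-.04,.01,.0628,H),pw(.033,.01,.0628,H),pw(.033,.01,.1,H))
E
```

```text
t 6.65 pos [ 0.5439 -0.0094  0.1213] q6 -0.12 ft [-0.2  1.6 -2.3] w 0.0178 44.9
(np.float64(0.5435), np.float64(-0.0071), 0.0628, 1.4642963267948965) d [0.23, -0.08, 5.85] turn [0.001, 0.0, 0.002]
(np.float64(0.6161), np.float64(-0.0149), 0.0628, 1.4642963267948965) d [0.21, 7.23, 5.86] turn [0.001, 0.0, 0.002]
(np.float64(0.6161), np.float64(-0.0149), 0.1, 1.4642963267948965) d [0.21, 7.23, 2.14] turn [0.001, 0.0, 0.002]
```

Request:
play_rows(gripper=[1, 1, 1, 1, 1], delta_pos=[[0, 0, 2], [0, 0, 4], [0, 0, 5.4], [0, 0, 5.4], [0, 0, 5.4]], turn=[[0, 0, 0], [0, 0, 0], [0, 0, 0], [0, 0, 0], [0, 0, 0]])

```text
time: 7.28
position: [0.5435, -0.0072, 0.068]
tool_rot: [0.744, 0.669, 0.0, 0.0]
ft_force: [-0.4, -0.3, -2.2]
grip_width: 0.0178
grip_force: 44.9
```

```bash
python3 - <<'E'
from h import *
H=np.pi/2
plan(pw(-.04,.01,.0628,H),pw(.033,.01,.0628,H))
s=robot.camera("side");u=proj(s,[[*p2w((0,0),PO,PA)[0],.03]])[0].astype(int);print(u)
cv2.imwrite("pics/s2.png",cv2.resize(s["color"][u[1]-60:u[1]+60,u[0]-80:u[0]+80,::-1],None,fx=5,fy=5,interpolation=cv2.INTER_CUBIC))
E
```

```text
t 7.28 pos [ 0.5435 -0.0072  0.068 ] q6 -0.11 ft [-0.4 -0.3 -2.2] w 0.0178 44.9
(np.float64(0.5435), np.float64(-0.0071), 0.0628, 1.4642963267948965) d [0.01, -0.0, 0.52] turn [0.001, 0.0, 0.001]
(np.float64(0.6161), np.float64(-0.0149), 0.0628, 1.4642963267948965) d [-0.0, 7.3, 0.52] turn [0.001, 0.0, 0.001]
[244 195]
```

View pics/s2.png

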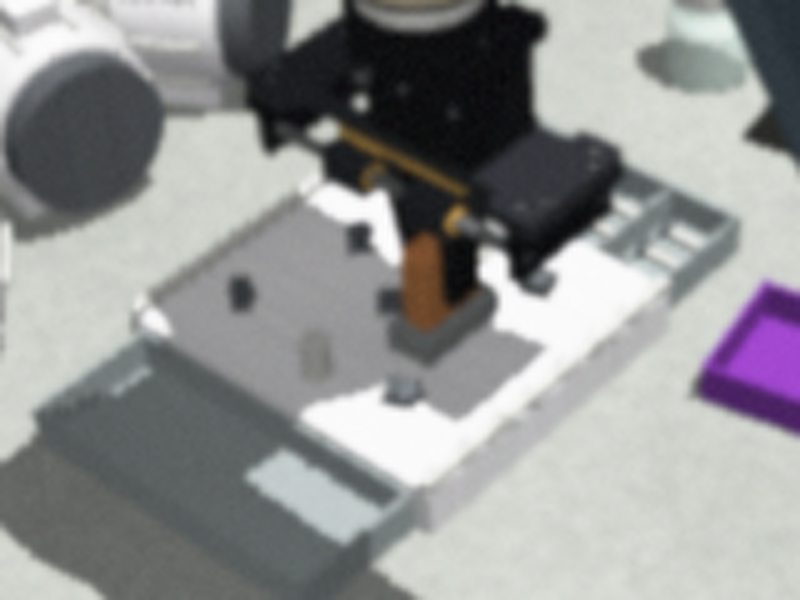

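The side view shows the upright scraper (440,320) just behind the middle chip (390,300) and clear of the other chips. Next I'll lower it and push the chip towards +x.

Request:
play_rows(gripper=[1, 1, 1, 1, 1, 1, 1, 1, 1, 1, 1, 1], delta_pos=[[0, 0, 0.3], [0, 0, 0.5], [0, 0.7, 0.5], [0, 1.5, 0.5], [0, 2.3, 0.5], [0, 3.1, 0.5], [0, 4, 0.5], [0, 4.9, 0.5], [0, 5.8, 0.5], [0, 6.6, 0.5], [0, 7.3, 0.5], [0, 7.3, 0.5]], turn=[[0, 0, 0], [0, 0, 0], [0, 0, 0], [0, 0, 0], [0, 0, 0], [0, 0, 0], [0, 0, 0], [0, 0, 0], [0, 0, 0], [0, 0, 0], [0, 0, 0], [0, 0, 0]])

```text
time: 8.82
position: [0.6164, -0.015, 0.0626]
tool_rot: [0.744, 0.669, 0.0, 0.0]
ft_force: [-1.1, 0.1, -2.6]
grip_width: 0.0175
grip_force: 44.9
```

```bash
python3 - <<'E'
from h import *
H=np.pi/2
plan(pw(.025,.01,.1,H),pw(.07,-.072,.12),pw(.07,-.072,.07))
E
```

```text
t 8.82 pos [ 0.6164 -0.015   0.0626] q6 -0.1 ft [-1.1  0.1 -2.6] w 0.0175 44.9
(np.float64(0.6081), np.float64(-0.014), 0.1, 1.4642963267948965) d [0.02, -0.83, -3.74] turn [0.001, 0.0, 0.0]
(np.float64(0.6441), np.float64(-0.1003), 0.12, -0.1065) d [-8.19, 3.66, -5.74] turn [0.001, -0.001, 1.571]
(np.float64(0.6441), np.float64(-0.1003), 0.07, -0.1065) d [-8.18, 3.66, -0.74] turn [0.001, -0.001, 1.571]
```

Request:
play_rows(gripper=[1, 1, 1, 1, 1, 1, 1, 1, 1, 1, 1, 1], delta_pos=[[0, -0.5, -1], [0, -0.8, -4], [-1, 0, -5.7], [-2, 0.5, -5.7], [-3, 1, -5.7], [-4, 1.5, -5.7], [-5, 2, -5.7], [-6, 2.5, -5.7], [-7, 3, -5.7], [-8.2, 3.7, -5.7], [-8.2, 3.7, -5.7], [-8.2, 3.7, -5.7]], turn=[[0, 0, 0], [0, 0, 0], [0, 0, 0.18], [0, 0, 0.36], [0, 0, 0.54], [0, 0, 0.72], [0, 0, 0.9], [0, 0, 1.08], [0, 0, 1.26], [0, 0, 1.43], [0, 0, 1.571], [0, 0, 1.571]])

```text
time: 10.32
position: [0.643, -0.1003, 0.12]
tool_rot: [0.999, -0.052, -0.0, -0.0]
ft_force: [-0.4, 0.4, -1.6]
grip_width: 0.0175
grip_force: 44.9
```

```bash
cat >> h.py <<'E'
def side(name,h=.036):
    s=robot.camera("side");cv2.imwrite(f"pics/{name}.png",cv2.resize(s["color"][130:260,150:320,::-1],None,fx=4.6,fy=4.6,interpolation=cv2.INTER_CUBIC))
    return s
def chips(s):
    # dark blobs on the plate seen from the side camera, in plate frame
    pts=proj(s,[[*p2w(q,PO,PA)[0],.03] for q in [(-.1,-.1),(.1,-.1),(.1,.1),(-.1,.1)]]).astype(np.int32)
    m=np.zeros(s["color"].shape[:2],np.uint8);cv2.fillConvexPoly(m,pts,255)
    g=s["color"].max(2);b=((g<75)&(m>0)).astype(np.uint8)
    n,_,st,ce=cv2.connectedComponentsWithStats(b)
    for i in range(1,n):
        if st[i,4]>8:print(ce[i].round(),st[i,4],w2p(cast(s,[ce[i]],.034),PO,PA).round(3))
E
python3 - <<'E'
from h import *
plan(pw(.07,-.072,.0628),pw(.07,.11,.0628))
chips(side("s3"))
E
```

```text
t 10.32 pos [ 0.643  -0.1003  0.12  ] q6 1.35 ft [-0.4  0.4 -1.6] w 0.0175 44.9
(np.float64(0.6441), np.float64(-0.1003), 0.0628, -0.1065) d [0.11, -0.01, 5.72] turn [-0.0, 0.001, 0.002]
(np.float64(0.6635), np.float64(0.0806), 0.0628, -0.1065) d [0.15, -18.2, 5.73] turn [-0.0, 0.001, 0.002]
[234. 180.] 18 [[ 0.065 -0.026]]
[227. 185.] 26 [[0.064 0.002]]
[212. 193.] 14 [[0.073 0.052]]
```

View pics/s3.png

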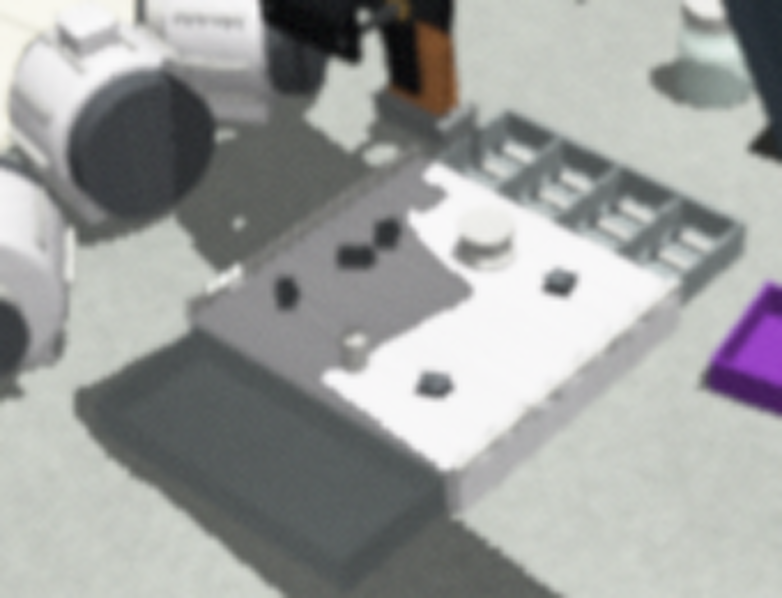

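Three chips now lie in the +x lane at (287,293), (355,255) and (388,233), with the scraper behind them. Next comes the lane stroke.

Request:
play_rows(gripper=[1, 1, 1, 1, 1, 1, 1, 1, 1, 1, 1, 1], delta_pos=[[0, 0, 3], [0, 0, 5], [0, 0, 5.7], [0, 0, 5.7], [0, -0.8, 5.7], [0, -1.8, 5.7], [0, -2.8, 5.7], [0, -3.8, 5.7], [0, -4.8, 5.7], [0, -5.8, 5.7], [0, -6.8, 5.7], [0, -7.8, 5.7]], turn=[[0, 0, 0], [0, 0, 0], [0, 0, 0], [0, 0, 0], [0, 0, 0], [0, 0, 0], [0, 0, 0], [0, 0, 0], [0, 0, 0], [0, 0, 0], [0, 0, 0], [0, 0, 0]])

```text
time: 11.88
position: [0.6521, -0.0221, 0.0625]
tool_rot: [0.999, -0.053, -0.0, 0.0]
ft_force: [0.1, -0.3, -2.4]
grip_width: 0.0175
grip_force: 45.0
```

Request:
play_rows(gripper=[1, 1, 1, 1, 1, 1, 1, 1, 1, 1, 1, 1], delta_pos=[[0, -1, 0], [0, -2, 0], [0, -3, 0], [0, -4, 0], [0, -5, 0], [0, -6, 0], [0, -7, 0], [0, -8, 0], [0, -9, 0], [0, -9.8, 0], [0, -10.6, 0], [0, -10.6, 0]], turn=[[0, 0, 0], [0, 0, 0], [0, 0, 0], [0, 0, 0], [0, 0, 0], [0, 0, 0], [0, 0, 0], [0, 0, 0], [0, 0, 0], [0, 0, 0], [0, 0, 0], [0, 0, 0]])

```text
time: 13.38
position: [0.6633, 0.0833, 0.0625]
tool_rot: [0.999, -0.053, 0.0, -0.0]
ft_force: [-0.6, -0.0, -1.5]
grip_width: 0.0175
grip_force: 45.0
```

```bash
python3 - <<'E'
from h import *
plan(pw(.07,.11,.0628),pw(.07,.11,.12),pw(-.07,-.088,.12))
side("s4")
E
```

```text
t 13.38 pos [0.6633 0.0833 0.0625] q6 1.63 ft [-0.6 -0.  -1.5] w 0.0175 45.0
(np.float64(0.6635), np.float64(0.0806), 0.0628, -0.1065) d [0.05, 0.26, -0.03] turn [-0.0, -0.0, 0.001]
(np.float64(0.6635), np.float64(0.0806), 0.12, -0.1065) d [0.05, 0.26, -5.75] turn [-0.0, -0.0, 0.001]
(np.float64(0.5032), np.float64(-0.1014), 0.12, -0.1065) d [-13.98, 20.05, -5.75] turn [-0.0, -0.0, 0.001]
```

View pics/s4.png

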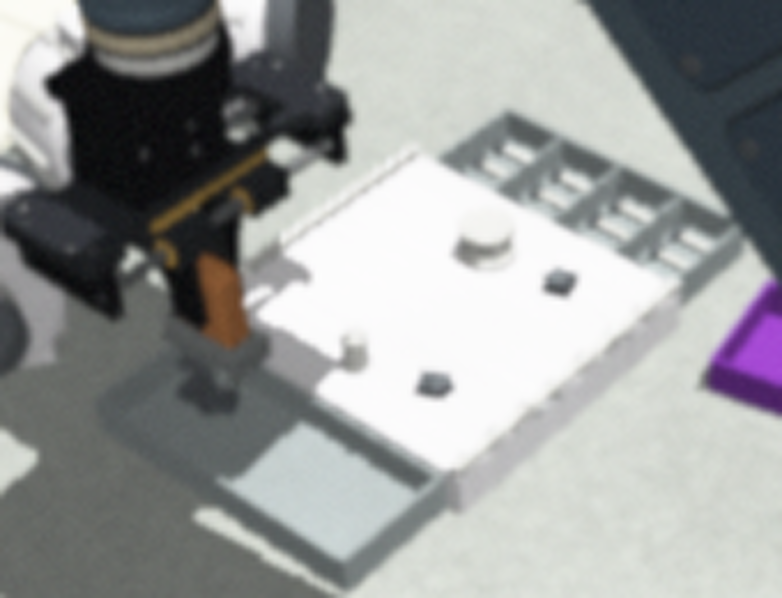

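The +x lane is clear and its chips are in the catch tray, around (210,392). Two chips remain at (434,384) and (560,282), in the -x lane.

Request:
play_rows(gripper=[1, 1, 1, 1, 1, 1, 1, 1, 1, 1, 1, 1], delta_pos=[[0, 0.2, -2], [0, 0.2, -5.7], [-2, 3, -5.7], [-5, 7, -5.7], [-8, 11.5, -5.7], [-11, 16, -5.7], [-13.2, 20, -5.7], [-13.2, 20, -5.7], [-13.2, 20, -5.7], [-13.2, 20, -3], [-13.2, 20, -1], [-13.2, 20, -0.5]], turn=[[0, 0, 0], [0, 0, 0], [0, 0, 0], [0, 0, 0], [0, 0, 0], [0, 0, 0], [0, 0, 0], [0, 0, 0], [0, 0, 0], [0, 0, 0], [0, 0, 0], [0, 0, 0]])

```text
time: 14.92
position: [0.5111, -0.1011, 0.0668]
tool_rot: [0.999, -0.052, -0.001, -0.0]
ft_force: [0.2, 0.2, -1.0]
grip_width: 0.0171
grip_force: 45.0
```

```bash
python3 - <<'E'
from h import *
plan(pw(-.062,-.088,.0628),pw(-.062,.112,.0628))
E
```

```text
t 14.93 pos [ 0.5111 -0.1011  0.0668] q6 1.26 ft [ 0.2  0.2 -1. ] w 0.0171 45.0
(np.float64(0.5112), np.float64(-0.1022), 0.0628, -0.1065) d [0.02, 0.11, 0.4] turn [-0.001, 0.001, 0.002]
(np.float64(0.5325), np.float64(0.0967), 0.0628, -0.1065) d [0.07, -19.89, 0.41] turn [-0.001, 0.001, 0.002]
```

Request:
play_rows(gripper=[1, 1, 1, 1, 1, 1, 1, 1, 1, 1, 1, 1], delta_pos=[[0, 0, 0.4], [0, 0, 0.4], [0, -1, 0.4], [0, -2, 0.4], [0, -3, 0.4], [0, -4, 0.4], [0, -5, 0.4], [0, -6, 0.4], [0, -7, 0.4], [0, -8, 0.4], [0, -9, 0.4], [0, -10, 0.4]], turn=[[0, 0, 0], [0, 0, 0], [0, 0, 0], [0, 0, 0], [0, 0, 0], [0, 0, 0], [0, 0, 0], [0, 0, 0], [0, 0, 0], [0, 0, 0], [0, 0, 0], [0, 0, 0]])

```text
time: 16.42
position: [0.5215, -0.0022, 0.0635]
tool_rot: [0.999, -0.053, -0.0, -0.0]
ft_force: [-0.1, -0.1, -2.1]
grip_width: 0.0181
grip_force: 45.0
```

Request:
play_rows(gripper=[1, 1, 1, 1, 1, 1, 1, 1, 1, 1, 1, 1], delta_pos=[[0, -1, 0], [0, -2, 0], [0, -3, 0], [0, -4, 0], [0, -5, 0], [0, -6, 0], [0, -7, 0], [0, -8, 0], [0, -9, 0], [0, -9.9, 0], [0, -9.9, 0], [0, -9.9, -1]], turn=[[0, 0, 0], [0, 0, 0], [0, 0, 0], [0, 0, 0], [0, 0, 0], [0, 0, 0], [0, 0, 0], [0, 0, 0], [0, 0, 0], [0, 0, 0], [0, 0, 0], [0, 0, 0]])

```text
time: 17.92
position: [0.5312, 0.0955, 0.0732]
tool_rot: [0.999, -0.053, -0.001, 0.0]
ft_force: [0.1, -0.8, -1.4]
grip_width: 0.0179
grip_force: 45.0
```

```bash
python3 - <<'E'
from h import *
plan((.53,.05,.16,0),(.53,-.16,.16,0.057),(.4555,-.3507,.16,0.057))
E
```

```text
t 17.93 pos [0.5312 0.0955 0.0732] q6 1.65 ft [ 0.1 -0.8 -1.4] w 0.0179 45.0
(0.53, 0.05, 0.16, 0) d [0.35, 4.54, -8.67] turn [0.0, 0.002, -0.106]
(0.53, -0.16, 0.16, 0.057) d [2.57, 25.42, -8.67] turn [0.0, 0.002, -0.163]
(0.4555, -0.3507, 0.16, 0.057) d [-2.82, 45.18, -8.66] turn [0.0, 0.002, -0.163]
```

Request:
play_rows(gripper=[1, 1, 1, 1, 1, 1, 1, 1, 1, 1, 1, 1], delta_pos=[[0, 0, -5], [0.5, 5, -8.5], [1, 10, -8.5], [1.5, 15, -8.5], [2, 20, -8.5], [2.5, 25, -8.5], [1.5, 30, -8.5], [0, 35, -8.5], [-1.3, 40, -8.5], [-2.8, 45.2, -8.5], [-2.8, 45.2, -8.5], [-2.8, 45.2, -8.5]], turn=[[0, 0, 0], [0, 0, 0], [0, 0, -0.05], [0, 0, -0.1], [0, 0, -0.163], [0, 0, -0.163], [0, 0, -0.163], [0, 0, -0.163], [0, 0, -0.163], [0, 0, -0.163], [0, 0, -0.163], [0, 0, -0.163]])

```text
time: 19.42
position: [0.4555, -0.3507, 0.1588]
tool_rot: [1.0, 0.028, -0.0, -0.0]
ft_force: [-0.2, -0.1, -1.3]
grip_width: 0.0175
grip_force: 45.0
```

```bash
python3 - <<'E'
from h import *
plan((.4555,-.3507,.0366,.057))
t=robot.camera("top");cv2.imwrite("pics/t5.png",cv2.resize(t["color"][120:270,215:445,::-1],None,fx=3.4,fy=3.4,interpolation=cv2.INTER_CUBIC))
E
```

```text
t 19.43 pos [ 0.4555 -0.3507  0.1588] q6 0.66 ft [-0.2 -0.1 -1.3] w 0.0175 45.0
(0.4555, -0.3507, 0.0366, 0.057) d [0.0, 0.01, 12.22] turn [-0.001, 0.0, -0.002]
```

View pics/t5.png

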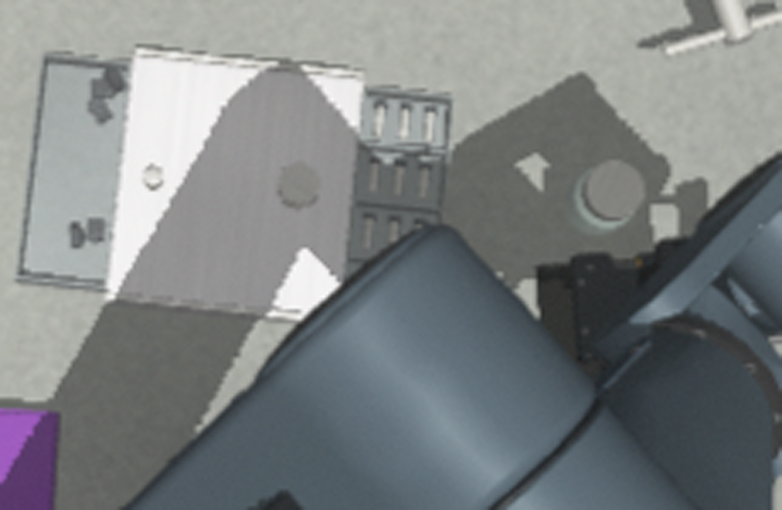

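The plate is clear and the pulley hasn't moved. Two chips lie in the tray at (77,233) and (95,228), and a cluster lies near (105,92). I'll count that cluster numerically.

```bash
python3 - <<'E'
from h import *
for n,th in(("top",(95,)),("side",(60,))):
    t=robot.camera(n);g=t["color"].max(2)
    q=[(-.1,.103),(.1,.103),(.1,.181),(-.1,.181)]
    poly=proj(t,[[*p2w(a,PO,PA)[0],.012] for a in q]);s=6
    m=np.zeros((420*s,560*s),np.uint8);cv2.fillConvexPoly(m,(poly*s).astype(np.int32),1)
    big=cv2.resize(g,None,fx=s,fy=s,interpolation=cv2.INTER_CUBIC)
    print(n,np.percentile(big[m>0],[1,3,6,12,50]))
    for T in (70,85,100,115):
        k,_,st,ce=cv2.connectedComponentsWithStats(((big<T)&(m>0)).astype(np.uint8))
        for i in range(1,k):
            if st[i,4]>150:print(T,(ce[i]/s).round(1),st[i].tolist()[2:],w2p(cast(t,[ce[i]/s],.009),PO,PA).round(3))
E
```

```text
top [ 98. 106. 114. 123. 174.]
100 [248.3 143.7] [32, 44, 579] [[0.085 0.116]]
115 [244.1 142.4] [143, 74, 2536] [[0.088 0.129]]
115 [237.8 189.1] [25, 43, 608] [[-0.054  0.132]]
side [ 72.  77.  79.  86. 164.]
70 [225.4 237.9] [35, 22, 496] [[-0.056  0.136]]
85 [217.5 220.4] [287, 178, 2594] [[0.005 0.103]]
85 [197.  218.5] [40, 9, 249] [[0.053 0.132]]
85 [196.3 236.1] [311, 213, 2799] [[0.007 0.177]]
85 [225.7 237.6] [45, 29, 816] [[-0.056  0.135]]
100 [211.4 218.2] [328, 187, 5344] [[0.024 0.107]]
100 [195.  216.7] [72, 44, 1286] [[0.063 0.13 ]]
100 [197.9 236.8] [323, 221, 4224] [[0.002 0.177]]
100 [226.1 237.2] [56, 39, 1245] [[-0.056  0.133]]
115 [208.  220.6] [407, 217, 12056] [[0.024 0.119]]
115 [208.4 239.2] [451, 222, 7041] [[-0.025  0.166]]
```

```bash
python3 - <<'E'
from h import *
t=robot.camera("top");g=t["color"].max(2);print("top cols 238-254, rows 136-158");print(g[136:158,238:255])
print("ref rows 180-196");print(g[182:196,233:250])
q=proj(t,[[*p2w(a,PO,PA)[0],.026] for a in [(.1,.101),(.1,.181),(0.05,.101)]]);print(q.round(1))
E
```

```text
top cols 238-254, rows 136-158
[[158 151 150 141 137 148 180 179 179 179 175 172 171 169 172 177 195]
 [130 135 140 148 153 165 177 173 165 161 152 147 138 139 135 152 209]
 [104 107 112 116 119 125 125 127 125 126 139 142 149 150 154 172 213]
 [134 130 120 112 109 107  97 101 102 102 109 115 117 119 141 183 221]
 [165 163 159 157 158 162 159 141  96  99  99 107 122 113 137 185 223]
 [168 169 172 171 174 173 164 129  97  99 106 110 124 152 158 191 237]
 [168 170 171 173 175 174 160 120  95 100 105 103 114 146 167 192 240]
 [170 171 172 159 129 129 124 110  97  94 100 103 103 134 177 210 240]
 [170 170 169 149 112 112 114 113 105  92  96 101  99 115 153 206 239]
 [170 171 171 153 116 115 115 114 110  99  92  94  91 110 144 194 239]
 [172 170 171 155 114 116 118 113 116 117 101  86  96 129 157 202 239]
 [172 172 171 155 112 115 117 118 125 124 107 132 162 163 175 222 239]
 [173 172 172 155 113 104 106 104 117 113 136 171 179 174 184 224 239]
 [174 173 165 140 119 126 117 132 163 160 167 176 178 175 184 224 239]
 [173 175 158 123 123 127 122 125 149 176 175 175 178 169 192 237 240]
 [17
[... 851 characters left out ...]
9 171 201 243]
 [181 173 138 104 103 106 138 148 118 117 118 112 134 174 183 219 243]
 [181 174 148 115 115 105 115 141 119 119 125 119 139 171 163 214 243]
 [181 180 158 115 114 106  99 121 124 125 122 117 142 173 156 201 243]
 [182 182 162 117 119 107 106 139 129 119 113  97 133 174 170 216 244]
 [183 182 161 117 117 105 125 171 165 146 144 164 168 177 193 229 243]
 [185 184 161 114 100 116 153 179 177 173 173 179 179 181 195 229 243]
 [182 182 176 168 167 169 175 178 179 179 180 179 181 182 195 228 244]
 [183 181 180 180 180 179 180 178 179 180 180 180 181 175 202 241 244]
 [180 181 182 180 181 180 179 179 179 180 180 181 180 171 203 243 244]]
[[253.7 138. ]
 [226.8 135.3]
 [251.8 154.5]]
```

```bash
python3 - <<'E'
from h import *
t=robot.camera("top");s=robot.camera("side")
for n,p in(("A",(242.5,152)),("B",(243.5,145)),("C",(248.3,142.5))):
    for z in(.007,.015,.024):
        w=cast(t,[p],z)[0];print(n,z,w2p([w],PO,PA).round(3),proj(s,[[*w,z]]).round(1))
g=s["color"].max(2);print("cols 184-212 rows 206-226");np.set_printoptions(linewidth=200);print(g[206:226,184:212])
E
```

```text
A 0.007 [[0.059 0.131]] [[195.8 218. ]]
A 0.015 [[0.057 0.13 ]] [[196.1 216. ]]
A 0.024 [[0.055 0.129]] [[196.3 213.7]]
B 0.007 [[0.08  0.131]] [[190.5 214.5]]
B 0.015 [[0.079 0.13 ]] [[190.8 212.5]]
B 0.024 [[0.076 0.129]] [[191.  210.2]]
C 0.007 [[0.09  0.117]] [[191.9 210.4]]
C 0.015 [[0.088 0.116]] [[192.1 208.4]]
C 0.024 [[0.085 0.115]] [[192.4 206.2]]
cols 184-212 rows 206-226
[[168 156 140 120 107 104  99  99  97  87  81  76  69  76  86 106 121 135 153 172 201 223 234 238 240 240 240 241]
 [143 122 115 107  99  99  93  88  90  85  86  83  72  71  77  82  90 108 126 132 152 180 212 229 236 239 239 240]
 [119 108 106 103  96  91  87  86  83  88  91  86  75  75  77  78  80  85  95 111 130 146 166 192 219 231 237 239]
 [108 106 104 102  93  89  91  88  87  89  85  86  87  97  88  78  79  77  78  89 103 125 140 155 173 201 226 235]
 [104 107 107 101  89  88  89  87  88  91  86  89 103 125 108  91  81  76  77  78  82  93 116 131 137 157 185 215]
 [105 105 110 112  96  87  91  96 100 102  98 102 113 146 139 120 101  85  79  77  77  78  89 100 121 136 149 169]
 [108 111 126 136 124  9
[... 886 characters left out ...]
 167 140]
 [169 170 172 173 173 173 172 175 169 158 142 137 143 145 146 147 153 169 175 176 177 177 178 177 181 179 176 172]
 [169 170 171 171 172 172 173 174 174 172 167 166 169 169 169 171 171 173 175 174 176 177 180 179 177 178 180 178]
 [171 169 171 169 171 172 171 174 174 174 173 174 174 175 177 174 175 175 176 177 177 178 178 179 181 180 179 177]
 [170 171 170 172 172 172 172 172 174 173 175 175 176 176 177 176 177 174 175 175 177 176 177 177 178 178 178 177]
 [166 170 174 175 171 173 174 175 174 172 172 174 174 175 173 177 175 176 177 176 177 176 177 178 178 176 178 176]
 [149 160 168 173 173 171 173 175 173 173 174 174 176 173 175 175 175 176 177 175 175 177 174 178 178 177 178 179]]
```

```bash
python3 - <<'E'
from h import *
np.set_printoptions(linewidth=200)
s=robot.camera("side");g=s["color"].max(2);print(g[196:208,182:202])
print(proj(s,[[*p2w(a[:2],PO,PA)[0],a[2]] for a in [(.1,.101,.026),(.097,.104,.026),(.097,.104,.003),(.1,.101,.03),(.097,.13,.026),(.097,.13,.003)]]).round(1))
E
```

```text
[[186 184 180 182 185 184 185 178 180 201 183 184 200 218 232 239 241 241 242 242]
 [187 184 182 183 185 187 186 178 161 163 170 209 230 235 239 240 240 240 242 241]
 [185 186 186 186 187 189 189 180 153 146 182 227 238 239 240 240 240 241 241 241]
 [186 186 185 187 190 189 185 179 158 144 177 217 232 237 238 239 239 240 241 241]
 [186 187 189 188 189 186 182 183 170 150 155 180 203 224 232 236 239 238 240 240]
 [188 189 189 188 187 184 186 181 175 155 147 149 157 174 203 227 236 238 239 240]
 [188 188 186 187 183 183 182 178 167 142 121 123 131 136 158 189 221 232 236 239]
 [187 188 186 186 184 178 175 161 143 122 107  94 103 120 133 151 176 202 223 233]
 [185 186 184 183 181 167 148 131 116 110 100  88  82  92 103 121 139 158 177 204]
 [183 182 181 177 167 144 118 108 105 104 100  88  80  74  77  91 114 135 144 159]
 [182 178 166 155 139 119 106 104  96 100  97  88  81  74  70  77  90 105 121 134]
 [176 166 144 125 116 105 103  99  92  94  88  87  87  83  72  71  78  84  89 108]]
[[192.6 200.6]
 [192.5 201.6]
 [193.8 207.8]
 [192.4 199.5]
 [185.4 206.7]
 [186.8 212.9]]
```

All five chips are in the tray and below its rim. Next I'll set the scraper down on the mat.

Request:
play_rows(gripper=[1, 1, 1, 1, 1, 1, 1, 1], delta_pos=[[0, 0, 4], [0, 0, 8], [0, 0, 10.5], [0, 0, 11.5], [0, 0, 12], [0, 0, 12.3], [0, 0, 12.3], [0, 0, 12.3]], turn=[[0, 0, 0], [0, 0, 0], [0, 0, 0], [0, 0, 0], [0, 0, 0], [0, 0, 0], [0, 0, 0], [0, 0, 0]])

```text
time: 20.78
position: [0.4565, -0.3513, 0.0363]
tool_rot: [1.0, 0.028, 0.0, 0.001]
ft_force: [0.5, 0.3, -1.0]
grip_width: 0.0179
grip_force: 45.0
```

Request:
play_rows(gripper=[1, 1, 0.5, 0, -0.5, -1, -1, -1, -1, -1, -1], delta_pos=[[0, 0, 0.07], [0, 0, 0.07], [0, 0, 0.07], [0, 0, 0.07], [0, 0, 0.07], [0, 0, 0.07], [0, 0, 0.07], [0, 0, 0.07], [0, 0, 0.07], [0, 0, 0.07], [0, 0, 0.07]], turn=[[0, 0, 0], [0, 0, 0], [0, 0, 0], [0, 0, 0], [0, 0, 0], [0, 0, 0], [0, 0, 0], [0, 0, 0], [0, 0, 0], [0, 0, 0], [0, 0, 0]])

```text
time: 22.15
position: [0.4561, -0.3509, 0.0349]
tool_rot: [1.0, 0.028, 0.0, 0.0]
ft_force: [-0.8, 0.2, -0.1]
grip_width: 0.0856
grip_force: 0.0
```

Request:
play_rows(gripper=[-1, -1, -1, -1, -1, -1], delta_pos=[[0, 0, -1.5], [0, 0, -4], [0, 0, -8], [0, 0, -13], [0, 0, -17], [0, 0, -17]], turn=[[0, 0, 0], [0, 0, 0], [0, 0, 0], [0, 0, 0], [0, 0, 0], [0, 0, 0]])

```text
time: 22.9
position: [0.458, -0.3528, 0.2097]
tool_rot: [1.0, 0.028, 0.003, 0.004]
ft_force: [0.7, -0.2, 0.2]
grip_width: 0.0872
grip_force: 0.0
```

```bash
python3 - <<'E'
from h import *
plan()
c=robot.camera("wrist")
hsv=cv2.cvtColor(c["color"],cv2.COLOR_RGB2HSV);m=cv2.inRange(hsv,(3,100,40),(22,255,255))
n,_,st,ce=cv2.connectedComponentsWithStats(m[:260])
for i in range(1,n):
    if st[i,4]>150:print(st[i],ce[i].round(1),cast(c,[ce[i]],.066).round(3))
print(proj(c,[[.4555,-.3507,.07]]))
E
```

```text
t 22.9 pos [ 0.458  -0.3528  0.2097] q6 0.66 ft [ 0.7 -0.2  0.2] w 0.0872 0.0
[ 265  173   20   57 1065] [274.  201.4] [[ 0.458 -0.351]]
[[273.99050006 205.31471524]]
```

The scraper stands upright at the mat's centre, measured at (0.458, -0.351) with a 20x57 px upright outline like the one at the start, and it is released. I'm handing in.

```bash
python3 -c "
from rig import robot
print(robot.hand_in())"
```

```text
the job is handed in; nothing more can be done
None
```

I handed the job in at about 23 s: by camera check all five chips are in the plain grey catch tray and the scraper stands released, upright, at the middle of the mat; the hand-in returned no verdict.

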